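# Switch on the light stand and set its polariser

## Robot

A 6-joint arm with a two-finger parallel gripper is mounted at the origin on the work surface. World frame = base frame: x ahead of the robot, y to its left, z up, the work surface at z = 0. Lengths are in m, angles in rad, forces in N, time in s.
With the tool pointing down it reaches from about 0.425 to 0.925 m from the base axis. Payload 12.5 kg.
Tool frame: the origin (TCP) lies on the centre line of the jaws, within the pads' length; the fingertips stand 22 mm ahead of it and the grasp point (between the pads) lies 3 mm ahead of it (tips_ahead is the distance from the TCP to the fingertips, in m); z points along the fingers, y is the line along which they close (so a half turn about z gives the same grasp; the last joint's range is limited). The gripper opens to 85 mm and grips with 20 to 120 N. Pads are 22 mm wide; open, the fingers measure 114 mm over their backs; the gripper's body (76 mm by 85 mm) begins 54 mm behind the grasp point. The pads swing forward as they close: fully open they stand 13 mm farther back than shut.
Start: joints at [-1.278, 0.491, 1.559, -0, 1.092, -0.106], TCP at [0.243, -0.576, 0.253] pointing down, gripper open.
Joint ranges: [-3.1, 3.1], [-0.84, 2.19], [0.05, 2.79], [-1.13, 4.28], [0.06, 2.93], [-2.69, 2.69]. Speed limits (rad/s): [2.22, 2.22, 2.79, 3.14, 3.14, 3.14].

## Interface

Orientations are given as a unit quaternion [x, y, z, w].
In Python, from cell import * gives the robot as it stands.
- The arm moves only by the shell command python3 -m crank 'ROWS' [OPENING]. ROWS is a JSON object whose one key "steps" holds a list of rows, each a list of 2 entries, a list of its own where there are three numbers: the shift along the tool's x, y, z in units of 40 mm (1.0 is 40 mm), then the turn about the tool's z in degrees. A call has 1 to 12 rows; each row is the pose to reach, as a shift and turn from the pose commanded when the call began, along the tool's axes at that moment; what a row does not reach only later rows make up. A row lasts 1/12 s, in which the tool goes at most 41.7 mm and 7.16 degrees, less where a joint would pass 70% of its speed; a pose out of reach is approached as far as the arm can. A call with a gripper value outside its range is refused whole. OPENING is the opening, from 0 (shut) to 1 (fully open), set as the call begins (- or left out, the last holds). The fingers move at their own pace and stop on an object; the grip force is fixed at half the most. Time passes only in rows, so rows that repeat a pose let the fingers close. It gives the time, the measured TCP pose, the force, the opening and the grip force at its end, in the units of the state.
- observe(): the state, without advancing time (a new reading comes with each control period).
- camera(name): name is "scene" or "top" or "wrist"; returns a dict with "color" (480x640x3 uint8, red, green, blue), "z_map" (480x640 float32, m along the optical axis (not along the pixel's ray), 0 where there is no reading), "fx", "fy", "cx", "cy" (pixels), "k1" (the pictures are not rectified: a ray, as slopes to the right and down, at radius r is drawn at 1 + k1 r^2 times it, then the intrinsics apply), "rvec" (rotation vector, rad) and "tvec" (3), from world to camera coordinates, as OpenCV has them. Camera axes: x right, y down, z forward; pixel columns grow to the right and rows downward; lengths in m; the calibration is good to about 2 mm. A picture is of the moment at which its call begins.
- finish_job(): hands the job in; it is judged then, once.
Trained networks look in a picture, given as the dict that the camera call returned (one of the last four; its "shot" number tells which), for a name from the list of things; names that differ only in an ending like _2 or _b are one class to them, and where a whole thing is asked for, a point or a joint stands for the part that bears it (a point fixed in the world has none). Each returns a list of dicts, best first, with "score" (0 to 1); they miss things now and then, are a little off and sometimes report something else, mostly with a low value. They report only what shows in the picture. A call takes as long as a camera call.
- recognise(picture, name): "uv" ([column, row] in pixels, amid what is visible of it).
- pinpoint(picture, name): "uv" ([column, row] in pixels: a listed point, or the origin of a listed thing).
The state is a dict: "time_s": time; "q": joint angles; "qd": joint speeds; "tau": joint torques, N m; "tcp_pos": TCP position; "eef_rot": TCP orientation; "force": force on the tool from outside, world axes, zero at the start; "torque": the same for the moment, N m; "opening": opening from 0.0 (shut) to 1.0 (fully open); "grasp_force": force on a finger pad.
Only numpy, scipy, OpenCV 4.12 (cv2) and the standard library are available. Lean on these libraries where they do the work, as an engineer would, in place of code of your own. Each camera call takes 0.05 s, during which the arm holds its last target. There are 200 camera calls.

## Task

Get the microscope's light stand ready: first press its lamp button fully down with a fingertip, then gently push the polariser ring's lever around until the lever stands over the one long mark of the scale. Push only: do not pinch the lever or force it, and leave the dish and everything else standing where they are.

Things in the scene. Friction and masses are not known exactly. Their poses are not given: they have to be found in the camera images.
- stand: Light stand, a white flat box fixed to the bench, 300 (its x) x 380 (its y) x 60 mm high. Origin: centre of its underside. The ring's vertical axis is at (0, +30 mm) in the stand's frame, the lamp button at (0, -152 mm). In the middle of the ring is a glass window of 104 mm diameter, 69 mm up, with the dish on it.
- lamp_top (a point): Centre of the top face of the lamp push button, a plain grey disc of 28 mm diameter in a dark metal collar of 44 mm diameter and 12 mm height, on the stand's top. The face is 78 mm above the bench. It travels 6 mm straight down against a spring, reaching the bottom at 5 N, and springs back.
- lamp (a joint): Travel of the lamp button, 0 up to 0.006 m fully down; from 0.004 it counts as pressed.
- scale: Flat metal scale disc, 214 mm diameter, under the polariser ring, fixed to the stand; top 63 mm above the bench. Origin: on the ring's axis, 60 mm above the bench. Its x axis points along the one long broad black mark (31 x 6 mm, 74 to 105 mm from the axis); short thin marks (11 x 2.5 mm) lie every 10 degrees, six on either side. Its direction differs from run to run.
- long_mark (a point): The point, 122 mm out from the ring's axis along the long mark and 85 mm above the bench, where point lever_tab comes to lie when the lever is set. Nothing is there to touch. Axes as scale.
- lever_tab (a point): Middle of the upright black tab ending the ring's lever: 28 mm along the radius (108 to 136 mm from the ring's axis), 12 mm wide, 67 to 107 mm above the bench; this point is 122 mm from the axis, 85 mm up. x points outward along the lever, z up. A bar 4 mm wide, 70 to 76 mm up, joins tab and ring (144 mm diameter, top 76 mm up). 2 to 3 N sideways on the tab turns it; it stays where left.
- polariser (a joint): Angle of the ring and lever relative to the stand, rad: 0 when the lever points along the stand's x, growing counterclockwise seen from above; stops at -1.35 and 1.35. The lever starts clockwise of the long mark, 0.4 to 2 rad from it.
- dish: Clear specimen dish, 84 mm diameter, 15 mm high, loose on the glass in the middle of the ring. Origin: centre of its underside. Leave alone.
- oil: Small amber bottle with black cap, 28 mm diameter, 55 mm high, loose on the stand's top near its corner at +x, -y. Origin: centre of its underside. Leave alone.
- objective: Brass lens barrel, 26 mm diameter, 46 mm high, standing loose on the stand's top near its corner at -x, -y. Origin: centre of its underside. Leave alone.
- jar: Clear jar with white lid, 60 mm diameter, 75 mm high, loose on the bench. Origin: centre of its underside. Leave alone.
- slide_box: Flat blue slide box, 85 x 175 x 26 mm, loose on the bench beside the stand. Origin: centre of its underside. Leave alone.
- eyepiece: Black eyepiece, 36 mm diameter, 56 mm high, loose on the bench. Origin: centre of its underside. Leave alone.
- handset: Flat black remote control, 100 x 45 x 18 mm, loose on the bench beside the stand. Origin: centre of its underside. Leave alone.

How it is judged:
By the outcome, as a careful person would: the job done as asked, in the order asked, and still so for the second after the job is handed in, with the robot touching nothing.
It also fails if it takes over 48 s, if anything falls off the work surface, if the arm or the gripper's body presses on something with over 40 N, if the wrist force passes 120 N, or if a joint passes its speed limit or range.

## Working session

There is one attempt and no reset: what is moved stays moved. The work goes in short steps, Python scripts to look and compute and a shell command to move; the robot and the scene stay as the last step left them, time stands still between calls to the robot, and variables do not carry over. Pictures are saved under pics/ and viewed, at most 10 in all, crops included, and the job is handed in when it is done.

```bash
mkdir -p pics
cat > h.py <<'E'
from cell import *
import numpy as np, cv2
from scipy.spatial.transform import Rotation as R
def ray(p,uv):
    x=np.array([(uv[0]-p["cx"])/p["fx"],(uv[1]-p["cy"])/p["fy"]]);u=x.copy()
    for _ in range(20): u=x/(1+p["k1"]*(u@u))
    return np.array([u[0],u[1],1.])
def atz(p,uv,z):
    M=R.from_rotvec(np.ravel(p["rvec"])).as_matrix();t=np.ravel(p["tvec"])
    c=-M.T@t;d=M.T@ray(p,uv);return c+d*(z-c[2])/d[2]
def proj(p,X):
    M=R.from_rotvec(np.ravel(p["rvec"])).as_matrix();c=M@np.array(X)+np.ravel(p["tvec"])
    u=c[:2]/c[2];u=u*(1+p["k1"]*(u@u));return np.array([u[0]*p["fx"]+p["cx"],u[1]*p["fy"]+p["cy"]])
def save(p,n): cv2.imwrite("pics/"+n+".png",p["color"][:,:,::-1])
E
python3 - <<'E'
from h import *
np.set_printoptions(precision=4,suppress=True)
Z=dict(lamp_top=.078,scale=.06,long_mark=.085,lever_tab=.085,stand=0,dish=.069,oil=.06,objective=.06,jar=0,slide_box=0,eyepiece=0,handset=0)
for n in("top","scene"):
    p=camera(n);save(p,n)
    for k,z in Z.items():
        for d in pinpoint(p,k)[:2]: print(n,k,np.array(d["uv"]),round(d["score"],2),atz(p,d["uv"],z)[:2])
s=observe();print(s["tcp_pos"],R.from_quat(s["eef_rot"]).as_matrix(),s["opening"],s["time_s"],s["force"])
E
```

```text
top lamp_top [332.9 236.6] 0.61 [ 0.547  -0.0667]
top long_mark [229.  227.2] 0.83 [0.5685 0.2019]
top lever_tab [300.6 223.1] 0.83 [0.5806 0.0171]
top stand [274.2 250.8] 0.64 [0.5139 0.0894]
top dish [267.4 252.7] 0.79 [0.5044 0.1028]
top oil [326.8 192. ] 0.54 [ 0.6669 -0.0511]
top objective [348.1 280.9] 0.65 [ 0.4331 -0.1078]
top jar [162.5 292.2] 0.95 [0.3974 0.3949]
top jar [230.  226.2] 0.6 [0.5805 0.2119]
top slide_box [463.9 243. ] 0.81 [ 0.5395 -0.4346]
top slide_box [155.5 229.5] 0.64 [0.5698 0.4196]
top eyepiece [446.7 290.1] 0.71 [ 0.4094 -0.3845]
top handset [157.3 228.7] 0.57 [0.5721 0.4146]
top handset [302.  222.1] 0.47 [0.5933 0.0142]
scene lamp_top [303.5 263.1] 0.59 [ 0.5421 -0.0625]
scene lever_tab [337.8 241.7] 0.87 [0.5792 0.0222]
scene lever_tab [324.7 237.4] 0.39 [0.5477 0.0189]
scene stand [326.2 237.1] 0.76 [0.5115 0.0871]
scene dish [326.2 209.1] 0.82 [0.4982 0.111 ]
scene oil [361.1 286.7] 0.48 [ 0.6733 -0.0447]
scene objective [252.5 260.4] 0.63 [ 0.4319 -0.0997]
scene jar [347.3 153.3] 0.85 [0.4047 0.3907]
scene slide_box [198.4 418. ] 0.93 [ 0.5313 -0.4279]
scene eyepiece [162.5 366.5] 0.96 [ 0.4001 -0.3796]
scene handset [405.1 168.1] 0.96 [0.5721 0.4127]
[ 0.2427 -0.576   0.2533] [[ 0.9215  0.3883  0.    ]
 [ 0.3883 -0.9215 -0.0001]
 [-0.      0.0001 -1.    ]] 0.9975619835364937 1.3 [ 0.5241 -0.4324  0.1562]
```

View pics/top.png

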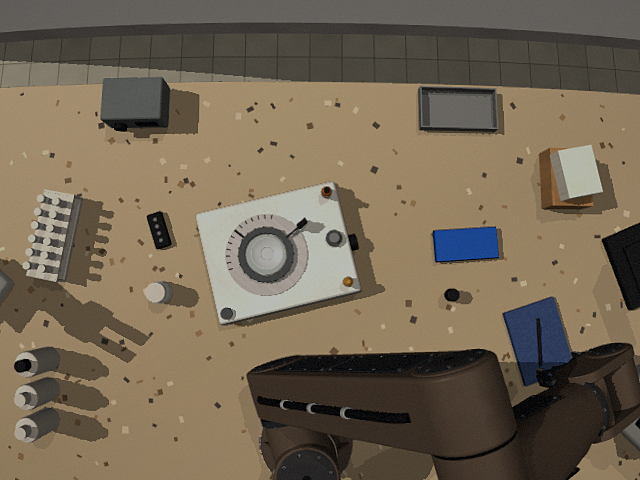

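View pics/scene.png

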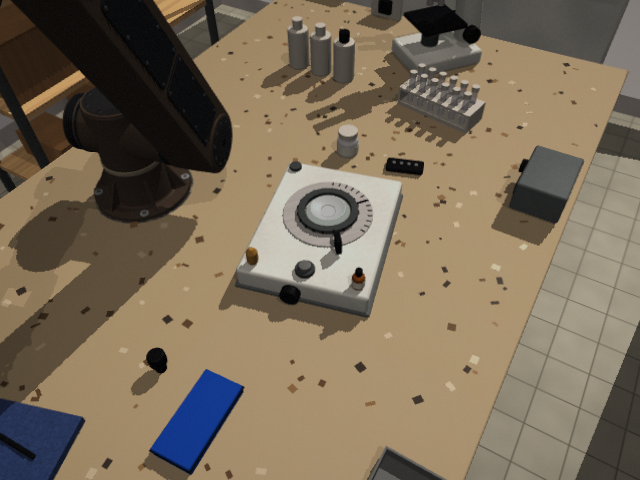

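Top view: lever tab at about (302,223), long mark at about (239,234), lamp at (334,238), ring centre at (267,253). So the lever has to go about 100° counterclockwise. The scene view agrees. Moving above the lamp with the gripper shut.

```bash
python3 -m crank '{"steps":[[[0.5,-0.4,-0.1],0],[[1.4,-1.0,-0.2],0],[[2.3,-1.7,-0.3],-3],[[3.2,-2.4,-0.4],-6],[[4.1,-3.1,-0.5],-9],[[5.0,-3.7,-0.6],-12],[[5.9,-4.4,-0.7],-15],[[6.8,-5.1,-0.8],-17],[[7.6,-5.7,-0.9],-19],[[8.3,-6.2,-1.0],-20],[[8.9,-6.6,-1.0],-20],[[9.2,-6.9,-1.0],-20]]}' 0
python3 -c "
from h import *
s=observe();M=R.from_quat(s['eef_rot']).as_matrix();print(M,s['q'],s['force'])
d=np.array([.5445,-.065,.30])-s['tcp_pos'];print(M.T@d/.04)"
```

```text
time_s: 2.3
tcp_pos: [0.4765, -0.1755, 0.294]
eef_rot: [0.931, 0.366, 0.001, 0.0]
force: [-0.0, 0.2, -0.1]
opening: -0.003
grasp_force: 0.0
[[ 7.31743278e-01  6.81578292e-01  1.67579220e-03]
 [ 6.81579516e-01 -7.31744019e-01 -2.32981111e-04]
 [ 1.06745605e-03  1.31266800e-03 -9.99998569e-01]] [-4.83373553e-01  2.79926808e-01  1.78677234e+00  6.51547126e-04
  1.07330151e+00  3.37193431e-01] [-0.00620404  0.21647754 -0.11725375]
[ 3.127802   -0.86292294 -0.14812086]
```

```bash
python3 -m crank '{"steps":[[[0.6,-0.2,0],0],[[1.4,-0.4,-0.1],0],[[2.2,-0.6,-0.1],0],[[2.8,-0.8,-0.1],0],[[3.1,-0.9,-0.1],0],[[3.1,-0.9,-0.1],0],[[3.1,-0.9,-0.1],0]]}'
cat > look.py <<'E'
from h import *
import sys
np.set_printoptions(precision=4,suppress=True)
for n in("wrist","top","scene"):
    p=camera(n)
    if n=="wrist": save(p,sys.argv[1])
    for k,z in dict(lamp_top=.078,scale=.06,long_mark=.085,lever_tab=.085,dish=.069).items():
        for d in pinpoint(p,k)[:1]: print(n,k,np.array(d["uv"]),round(d["score"],2),atz(p,d["uv"],z)[:2])
s=observe();print(s["tcp_pos"],R.from_quat(s["eef_rot"]).as_matrix(),s["q"])
E
python3 look.py w1
```

```text
time_s: 2.88
tcp_pos: [0.5409, -0.0679, 0.2971]
eef_rot: [0.931, 0.366, -0.0, 0.0]
force: [-0.1, -0.4, -0.3]
opening: 0.0
grasp_force: 0.0
wrist lamp_top [325.2 205.9] 0.57 [ 0.5446 -0.0703]
wrist dish [158.2 106.9] 0.93 [0.507  0.1053]
top long_mark [230.8 225.4] 0.74 [0.5732 0.1973]
top lever_tab [303.7 222.3] 0.66 [0.5828 0.0091]
top dish [267.8 247.7] 0.79 [0.5175 0.1019]
scene lamp_top [305.8 265.7] 0.41 [ 0.5502 -0.0662]
scene long_mark [371.3 191.8] 0.57 [0.5711 0.2011]
scene lever_tab [336.5 246.5] 0.88 [0.5836 0.0086]
scene dish [325.9 207.5] 0.58 [0.4949 0.1153]
[ 0.5411 -0.0679  0.2973] [[ 0.733   0.6802  0.    ]
 [ 0.6802 -0.733  -0.0001]
 [-0.      0.0001 -1.    ]] [-0.246   0.3333  1.6964 -0.0001  1.1118  0.5768]
```

View pics/w1.png

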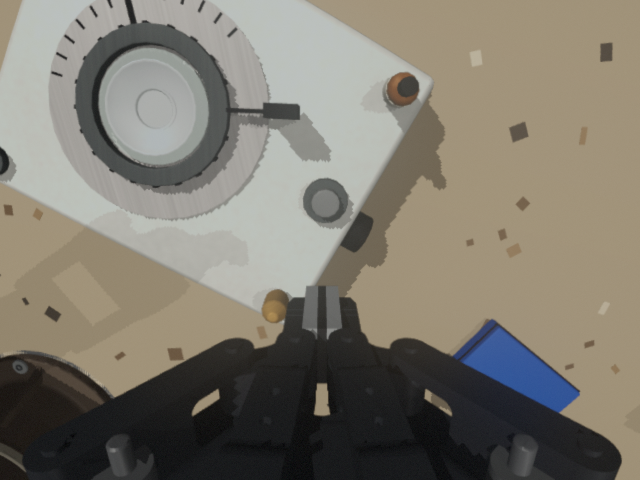

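Wrist view: lamp face ≈(325,203), ring centre ≈(152,104), lever bar to the right along row ≈111, with the tab at (282,111). The long mark is at ≈(131,10), cut by the top edge.

Run:
```python
from h import *
np.set_printoptions(precision=4,suppress=True)
p=camera("wrist")
g=cv2.cvtColor(p["color"],cv2.COLOR_RGB2GRAY)
# ring dark outer edge
def w(u,z): return atz(p,u,z)[:2]
c0=w((152.5,104),.076)
# radial edge of ring: sample world rays at z=.076, find dark->bright around r=72mm
pts=[]
for a in np.arange(0,360,4):
    d=np.array([np.cos(np.radians(a)),np.sin(np.radians(a))]);r=np.arange(.060,.086,.0005)
    uv=np.array([proj(p,[*(c0+q*d),.076]) for q in r])
    if (uv.min()<2) or (uv[:,0].max()>637): continue
    v=cv2.remap(g,uv[:,0].astype(np.float32)[None],uv[:,1].astype(np.float32)[None],1)[0].astype(float)
    v=cv2.GaussianBlur(v[None],(5,1),0)[0];i=np.argmax(np.diff(v))
    if np.diff(v)[i]>5: pts.append(c0+r[i]*d)
pts=np.array(pts)
def fit(P):
    for _ in range(6):
        A=np.c_[2*P,np.ones(len(P))];s=np.linalg.lstsq(A,(P**2).sum(1),rcond=None)[0];c=s[:2]
        e=np.hypot(*(P-c).T);r=np.median(e);P=P[abs(e-r)<.0025]
    return c,r,len(P)
c,r,n=fit(pts);print("ring",c,r,n)
l=w((325.5,203),.078);print("lamp",l,w((325,200),.072),np.hypot(*(l-c)),"stand yaw",np.degrees(np.arctan2(*(c-l)[::-1]))-90)
# angular profiles
def prof(z,r0,r1,dark=True):
    A=np.arange(-180,180,.5);o=[]
    for a in A:
        vs=[]
        for q in np.linspace(r0,r1,6):
            u=proj(p,[c[0]+q*np.cos(np.radians(a)),c[1]+q*np.sin(np.radians(a)),z])
            if 1<u[0]<638 and 1<u[1]<478: vs.append(g[int(round(u[1])),int(round(u[0]))])
        o.append(np.mean(vs) if len(vs)>0 else 255)
    return A,np.array(o)
for nm,z,r0,r1 in(("mark",.063,.076,.084),("bar",.076,.080,.1),("tabtop",.107,.112,.132)):
    A,o=prof(z,r0,r1);b=A[o<90];print(nm,b.tolist())
```

```text
ring [0.5036 0.1073] 0.07207109980413867 74
lamp [ 0.5471 -0.0686] [ 0.5481 -0.0672] 0.18120710734625275 stand yaw 13.905675953363158
mark [-50.0, -49.5, -49.0, -48.5, -48.0, 52.5, 53.0, 53.5, 54.0, 54.5, 55.0, 55.5, 113.0, 113.5, 114.0, 129.0, 129.5, 130.0, 146.0, 146.5]
bar [-50.5, -50.0, -49.5, -49.0, -48.5, 48.5, 49.0, 49.5, 50.0, 50.5, 51.0, 51.5]
tabtop [-52.0, -51.5, -51.0, -50.5, -50.0, -49.5, -49.0, -48.5, -48.0, -47.5, -47.0]
```

```bash
python3 -m crank '{"steps":[[[0.1,0.1,0.6],0],[[0.1,0.1,1.3],0],[[0.1,0.1,2.1],0],[[0.1,0.1,2.9],0],[[0.1,0.1,3.6],0],[[0.1,0.1,4.1],0],[[0.1,0.1,4.4],0],[[0.1,0.1,4.6],0],[[0.1,0.1,4.65],0],[[0.1,0.1,4.65],0],[[0.1,0.1,4.65],0]]}' 0; python3 look.py w2
```

```text
time_s: 4.75
tcp_pos: [0.5471, -0.0683, 0.112]
eef_rot: [0.931, 0.365, 0.0, 0.0]
force: [0.6, -0.8, 0.2]
opening: -0.003
grasp_force: 0.0
wrist lamp_top [317.7 298. ] 0.8 [ 0.544  -0.0696]
wrist lever_tab [221.4 106.6] 0.57 [0.5812 0.0156]
top long_mark [226.7 226.9] 0.78 [0.5693 0.2078]
top lever_tab [301.1 223.7] 0.96 [0.5791 0.0158]
top dish [268.8 251.6] 0.91 [0.5073 0.0992]
scene lamp_top [360.8 285.2] 0.65 [ 0.6765 -0.0538]
scene long_mark [372.6 191.2] 0.97 [0.5729 0.2045]
scene lever_tab [335.4 243.3] 0.96 [0.5769 0.0155]
scene dish [330.3 209.5] 0.61 [0.5074 0.1146]
[ 0.5467 -0.0682  0.1112] [[ 0.7331  0.6801 -0.0001]
 [ 0.6801 -0.7331 -0.    ]
 [-0.0001 -0.     -1.    ]] [-0.244   0.5749  1.8779 -0.0001  0.6888  0.579 ]
```

View pics/w2.png

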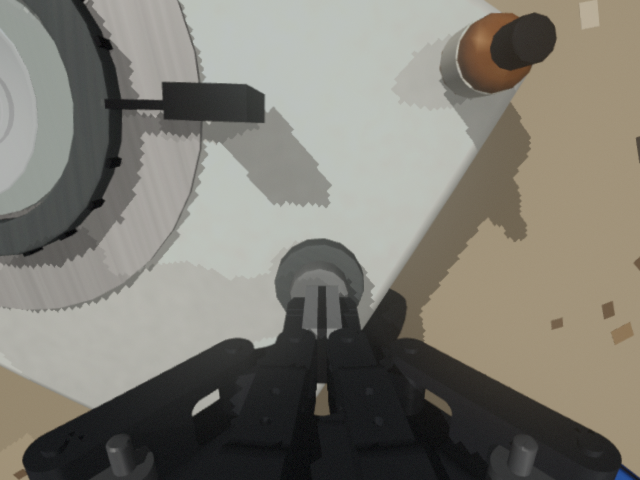

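The fingertips are centred over the collar (≈(321,290)), about 11 mm above the face. Pressing.

```bash
python3 -m crank '{"steps":[[[0,0,0.1],0],[[0,0,0.2],0],[[0,0,0.25],0],[[0,0,0.3],0],[[0,0,0.33],0],[[0,0,0.36],0],[[0,0,0.39],0],[[0,0,0.41],0],[[0,0,0.42],0],[[0,0,0.42],0],[[0,0,0.42],0]]}'
```

```text
time_s: 6.57
tcp_pos: [0.547, -0.0683, 0.0974]
eef_rot: [0.931, 0.365, 0.001, 0.001]
force: [-9.9, 1.5, 39.4]
opening: 0.0
grasp_force: 20.0
```

39 N means something solid was met. I'll look before backing off.

```bash
python3 - <<'E'
from h import *
p=camera("wrist");a=p["color"][200:350,220:420,::-1]
q=camera("scene");b=q["color"][215:315,250:383,::-1]
cv2.imwrite("pics/w3.png",np.vstack([cv2.resize(a,(400,300)),cv2.resize(b,(400,300),interpolation=cv2.INTER_CUBIC)]))
s=observe();print(s["force"],s["torque"],s["tcp_pos"],s["opening"])
E
for i in 1 2 3; do python3 -m crank '{"steps":[[[0,0,-0.03],0],[[0,0,-0.03],0]]}' | grep -E "tcp|force"; done
```

```text
[-10.41976092   0.4868869   40.43333117] [ 0.28800778  1.76447199 -0.05094927] [ 0.54699513 -0.06829931  0.09742126] -0.002083979917209671
tcp_pos: [0.5469, -0.0683, 0.0976]
force: [-6.4, 0.9, 27.3]
grasp_force: 14.0
tcp_pos: [0.5469, -0.0683, 0.0979]
force: [-3.7, 1.2, 16.2]
grasp_force: 7.8
tcp_pos: [0.5469, -0.0683, 0.0986]
force: [-0.0, 0.1, 4.5]
grasp_force: 2.3
```

View pics/w3.png

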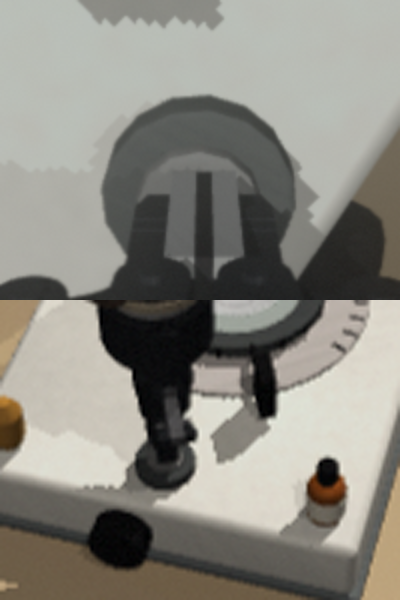

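```bash
for i in 1 2 3; do python3 -m crank '{"steps":[[[0,0,-0.05],0],[[0,0,-0.05],0]]}' | grep -E "tcp|^force"; done
```

```text
tcp_pos: [0.5468, -0.0682, 0.1004]
force: [0.7, 0.0, 3.8]
tcp_pos: [0.5468, -0.0683, 0.1023]
force: [0.7, 0.8, 2.4]
tcp_pos: [0.5466, -0.0682, 0.1041]
force: [-0.3, -1.2, -0.3]
```

The force fell along the spring line as I backed off, so the button was at its bottom. Now to the clockwise side of the tab.

```bash
python3 -m crank '{"steps":[[[0,0,-0.2],0],[[0.2,-0.15,-0.2],1],[[0.5,-0.35,-0.2],2],[[0.8,-0.55,-0.2],2.4],[[1.1,-0.75,-0.2],2.4],[[1.25,-0.83,-0.2],2.4],[[1.32,-0.88,-0.2],2.4],[[1.32,-0.88,-0.2],2.4],[[1.32,-0.88,-0.2],2.4]]}'
cat > rows.py <<'E'
from h import *
import sys
C=np.array([.5036,.1073]);s=observe();M=R.from_quat(s["eef_rot"]).as_matrix();P=np.array(s["tcp_pos"])
y=np.degrees(np.arctan2(M[1,0],M[0,0]))
print("yaw",y,"xyz",P,"polar",np.hypot(*(P[:2]-C)),np.degrees(np.arctan2(*(P[:2]-C)[::-1])),"F",s["force"])
# lever angles phi, stand-off sd, radius r
for a in sys.argv[1:]:
    f,sd,r=map(float,a.split(","));h=np.radians(f);u=np.array([np.cos(h),np.sin(h)]);t=np.array([-u[1],u[0]])
    d=M.T@np.append(C+r*u-sd*t-P[:2],0)/.04;print(a,d.round(2),round(y-(f+90),1))
E
python3 rows.py $(for f in -49.5 ; do echo $f,.030,.124 $f,.020,.124 $f,.017,.124; done) -47.5,.017,.124 -45,.017,.124 -42,.017,.124 -39,.017,.124 -36,.017,.124 -33,.017,.124 -30,.017,.124
```

```text
time_s: 8.42
tcp_pos: [0.5614, -0.0068, 0.1121]
eef_rot: [0.938, 0.346, -0.0, 0.0]
force: [1.1, 0.0, -0.2]
opening: 0.001
grasp_force: 0.0
yaw 40.456651273611826 xyz [ 0.56141754 -0.00681084  0.11213857] polar 0.12792244708679631 -63.12963572402424 F [ 1.08854141  0.02512416 -0.21475216]
-49.5,.030,.124 [ 0.   -0.01 -0.  ] -0.0
-49.5,.020,.124 [ 0.25 -0.01 -0.  ] -0.0
-49.5,.017,.124 [ 0.33 -0.01 -0.  ] -0.0
-47.5,.017,.124 [ 0.44  0.   -0.  ] -2.0
-45,.017,.124 [ 0.57  0.02 -0.  ] -4.5
-42,.017,.124 [ 0.74  0.02 -0.  ] -7.5
-39,.017,.124 [ 0.9   0.02 -0.  ] -10.5
-36,.017,.124 [ 1.06  0.   -0.  ] -13.5
-33,.017,.124 [ 1.23 -0.02 -0.  ] -16.5
-30,.017,.124 [ 1.39 -0.04 -0.  ] -19.5
```

```bash
python3 -m crank '{"steps":[[[0.12,0,0],0],[[0.22,-0.01,0],0],[[0.28,-0.01,0],0],[[0.33,-0.01,0],0],[[0.38,-0.01,0],-1],[[0.44,0,0],-2],[[0.50,0.01,0],-3.2],[[0.57,0.02,0],-4.5],[[0.65,0.02,0],-6],[[0.74,0.02,0],-7.5],[[0.82,0.02,0],-9],[[0.90,0.02,0],-10.5]]}'
python3 rows.py $(for i in `seq -37 2 -15`; do echo $i,.017,.124; done)
python3 look.py w4 | grep lever
```

```text
time_s: 9.42
tcp_pos: [0.5895, 0.0166, 0.112]
eef_rot: [0.902, 0.431, -0.0, -0.0]
force: [-3.3, -1.0, 0.2]
opening: 0.001
grasp_force: 1.1
yaw 51.11128505662878 xyz [0.58954736 0.01655727 0.11200191] polar 0.12498476527684407 -46.55462732630009 F [-3.34597595 -0.95891742  0.22012506]
-37,.017,.124 [ 0.09  0.02 -0.  ] -1.9
-35,.017,.124 [ 0.2   0.02 -0.  ] -3.9
-33,.017,.124 [ 0.31  0.03 -0.  ] -5.9
-31,.017,.124 [ 0.42  0.03 -0.  ] -7.9
-29,.017,.124 [ 0.53  0.03 -0.  ] -9.9
-27,.017,.124 [ 0.64  0.02 -0.  ] -11.9
-25,.017,.124 [ 0.75  0.01 -0.  ] -13.9
-23,.017,.124 [ 0.86  0.   -0.  ] -15.9
-21,.017,.124 [ 0.96 -0.02 -0.  ] -17.9
-19,.017,.124 [ 1.07 -0.04 -0.  ] -19.9
-17,.017,.124 [ 1.18 -0.06 -0.  ] -21.9
-15,.017,.124 [ 1.28 -0.09 -0.  ] -23.9
wrist lever_tab [311.2 264.3] 0.66 [0.5968 0.0318]
top lever_tab [268.1 253.3] 0.52 [0.502  0.0997]
scene lever_tab [345.1 242.5] 0.89 [0.5943 0.0281]
```

View pics/w4.png

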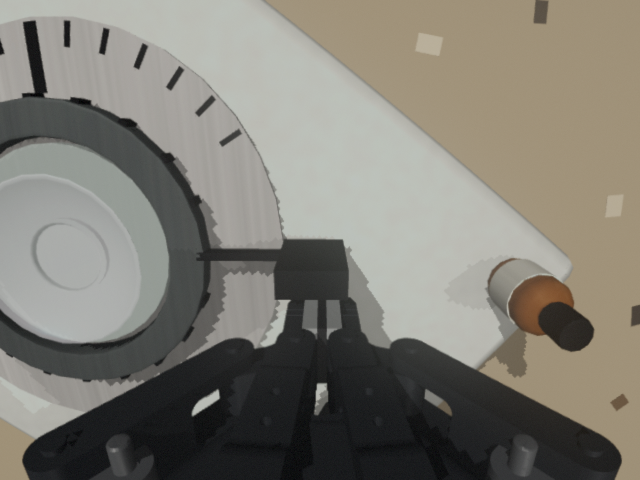

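Contact is flat: the tab (≈(311,268)) sits against both closed fingers with about 3 N. The long mark shows at (36,57). Continuing along the arc.

```bash
python3 -m crank '{"steps":[[[0.09,0.01,0],-1.9],[[0.20,0.02,0],-3.9],[[0.31,0.02,0],-5.9],[[0.42,0.02,0],-7.9],[[0.53,0.02,0],-9.9],[[0.64,0.02,0],-11.9],[[0.75,0.01,0],-13.9],[[0.86,0,0],-15.9],[[0.96,-0.02,0],-17.9],[[1.07,-0.04,0],-19.9],[[1.18,-0.06,0],-21.9],[[1.28,-0.09,0],-23.9]]}'
python3 rows.py $(for i in `seq -13 2 9`; do echo $i,.017,.124; done)
```

```text
time_s: 11.32
tcp_pos: [0.6191, 0.0581, 0.1121]
eef_rot: [0.794, 0.608, -0.0, 0.0]
force: [0.5, -1.9, -0.5]
opening: 0.002
grasp_force: 1.2
yaw 74.94492236558771 xyz [0.61906794 0.05811335 0.11209271] polar 0.12550765365229707 -23.072873088491285 F [ 0.4725833  -1.91713222 -0.4659762 ]
-13,.017,.124 [ 0.12  0.01 -0.  ] -2.1
-11,.017,.124 [ 0.23  0.02 -0.  ] -4.1
-9,.017,.124 [ 0.34  0.02 -0.  ] -6.1
-7,.017,.124 [ 0.45  0.02 -0.  ] -8.1
-5,.017,.124 [ 0.56  0.02 -0.  ] -10.1
-3,.017,.124 [ 0.67  0.01 -0.  ] -12.1
-1,.017,.124 [ 0.78  0.   -0.  ] -14.1
1,.017,.124 [ 0.89 -0.01 -0.  ] -16.1
3,.017,.124 [ 0.99 -0.03 -0.  ] -18.1
5,.017,.124 [ 1.1  -0.05 -0.  ] -20.1
7,.017,.124 [ 1.21 -0.07 -0.  ] -22.1
9,.017,.124 [ 1.31 -0.1  -0.  ] -24.1
```

```bash
python3 -m crank '{"steps":[[[0.12,0.01,0],-2.1],[[0.23,0.02,0],-4.1],[[0.34,0.02,0],-6.1],[[0.45,0.02,0],-8.1],[[0.56,0.02,0],-10.1],[[0.67,0.01,0],-12.1],[[0.78,0,0],-14.1],[[0.89,-0.01,0],-16.1],[[0.99,-0.03,0],-18.1],[[1.10,-0.05,0],-20.1],[[1.21,-0.07,0],-22.1],[[1.31,-0.10,0],-24.1]]}'
python3 rows.py $(for i in `seq 11 2 33`; do echo $i,.017,.124; done)
```

```text
time_s: 12.32
tcp_pos: [0.6292, 0.1098, 0.1122]
eef_rot: [0.649, 0.761, 0.0, 0.001]
force: [1.8, -2.7, -0.1]
opening: -0.0
grasp_force: 1.2
yaw 99.04206115638395 xyz [0.62915969 0.10980946 0.11218867] polar 0.1255847614451968 1.144971660236526 F [ 1.760301   -2.73321509 -0.06400967]
11,.017,.124 [ 0.11  0.   -0.  ] -2.0
13,.017,.124 [ 0.22  0.01 -0.  ] -4.0
15,.017,.124 [ 0.33  0.02 -0.  ] -6.0
17,.017,.124 [ 0.44  0.02 -0.  ] -8.0
19,.017,.124 [ 0.55  0.02 -0.  ] -10.0
21,.017,.124 [ 0.66  0.01 -0.  ] -12.0
23,.017,.124 [ 0.77  0.   -0.  ] -14.0
25,.017,.124 [ 0.88 -0.01 -0.  ] -16.0
27,.017,.124 [ 0.98 -0.03 -0.  ] -18.0
29,.017,.124 [ 1.09 -0.05 -0.  ] -20.0
31,.017,.124 [ 1.2  -0.08 -0.  ] -22.0
33,.017,.124 [ 1.3 -0.1 -0. ] -24.0
```

```bash
python3 -m crank '{"steps":[[[0.11,0,0],-2],[[0.22,0.01,0],-4],[[0.33,0.02,0],-6],[[0.44,0.02,0],-8],[[0.55,0.02,0],-10],[[0.66,0.01,0],-12],[[0.77,0,0],-14],[[0.88,-0.01,0],-16],[[0.98,-0.03,0],-18],[[1.09,-0.05,0],-20],[[1.20,-0.08,0],-22],[[1.30,-0.10,0],-24]]}'
python3 rows.py $(for i in 35 37 39 41 42.5 44 45.5 47 48 49 50 50.5; do echo $i,.017,.124; done)
```

```text
time_s: 13.32
tcp_pos: [0.6171, 0.1607, 0.1122]
eef_rot: [0.477, 0.879, 0.0, 0.001]
force: [1.9, -1.5, 0.8]
opening: -0.003
grasp_force: 1.2
yaw 123.04445566283982 xyz [0.61711422 0.16065892 0.11224223] polar 0.12542986705273748 25.17651671787276 F [ 1.85696623 -1.45741147  0.82686045]
35,.017,.124 [ 0.11  0.01 -0.  ] -2.0
37,.017,.124 [ 0.22  0.02 -0.  ] -4.0
39,.017,.124 [ 0.33  0.02 -0.  ] -6.0
41,.017,.124 [ 0.44  0.02 -0.  ] -8.0
42.5,.017,.124 [ 0.52  0.02 -0.  ] -9.5
44,.017,.124 [ 0.6   0.02 -0.  ] -11.0
45.5,.017,.124 [ 0.68  0.01 -0.  ] -12.5
47,.017,.124 [ 0.76  0.   -0.  ] -14.0
48,.017,.124 [ 0.82 -0.   -0.  ] -15.0
49,.017,.124 [ 0.87 -0.01 -0.  ] -16.0
50,.017,.124 [ 0.93 -0.02 -0.  ] -17.0
50.5,.017,.124 [ 0.95 -0.02 -0.  ] -17.5
```

Approach to just short, then measure bar against mark in the wrist picture.

```bash
python3 -m crank '{"steps":[[[0.11,0.01,0],-2],[[0.22,0.02,0],-4],[[0.33,0.02,0],-6],[[0.44,0.02,0],-8],[[0.52,0.02,0],-9.5],[[0.60,0.02,0],-11],[[0.68,0.01,0],-12.5],[[0.76,0,0],-14],[[0.82,0,0],-15],[[0.87,-0.01,0],-16],[[0.93,-0.02,0],-17],[[0.95,-0.02,0],-17.5]]}'
python3 rows.py 51,.017,.124 52,.017,.124 53,.017,.124 54,.017,.124
cat > meas.py <<'E'
from h import *
import sys
C=np.array([.5036,.1073]);ims=[]
for n in ("wrist","top","scene"):
    p=camera(n);g=cv2.cvtColor(p["color"],cv2.COLOR_RGB2GRAY).astype(np.float32)
    for nm,z,r0,r1 in(("mark",.063,.076,.10),("bar",.076,.078,.102),("tab",.107,.112,.134)):
        A=np.arange(35,75,.25);a=np.radians(A);o=0
        for q in np.linspace(r0,r1,12):
            uv=np.array([proj(p,[C[0]+q*np.cos(b),C[1]+q*np.sin(b),z]) for b in a],np.float32)
            o=o+cv2.remap(g,uv[None,:,0],uv[None,:,1],1,borderValue=255)[0]/12
        b=A[o<(o.min()+np.median(o))/2];print(n,nm,round(float(o.min())),b.min() if len(b) else 0,b.max() if len(b) else 0,round(float(np.mean(b)),2))
    for d in pinpoint(p,"lever_tab")[:1]: x=atz(p,d["uv"],.085)[:2]-C;print("  net",round(d["score"],2),np.degrees(np.arctan2(x[1],x[0])))
    if n=="wrist": save(p,sys.argv[1])
E
python3 meas.py w5
```

```text
time_s: 14.32
tcp_pos: [0.5951, 0.1923, 0.1121]
eef_rot: [0.338, 0.941, -0.0, -0.0]
force: [0.5, -0.5, 1.7]
opening: 0.001
grasp_force: 1.0
yaw 140.54149668443196 xyz [0.59505394 0.19232877 0.11207248] polar 0.12487479088930024 42.914964842544705 F [ 0.45138438 -0.54385929  1.71310402]
51,.017,.124 [ 0.01  0.01 -0.  ] -0.5
52,.017,.124 [0.07 0.02 0.  ] -1.5
53,.017,.124 [0.12 0.02 0.  ] -2.5
54,.017,.124 [0.18 0.03 0.  ] -3.5
wrist mark 43 46.0 55.25 50.58
wrist bar 44 49.5 57.25 53.32
wrist tab 32 35.0 50.5 41.65
  net 0.76 49.7867961531805
top mark 27 35.0 57.5 51.86
top bar 31 49.25 62.0 55.49
top tab 29 44.0 52.25 47.97
scene mark 13 53.75 59.25 56.5
scene bar 8 45.5 51.75 48.62
scene tab 9 47.5 62.25 54.88
  net 0.79 54.76297675639906
```

View pics/w5.png

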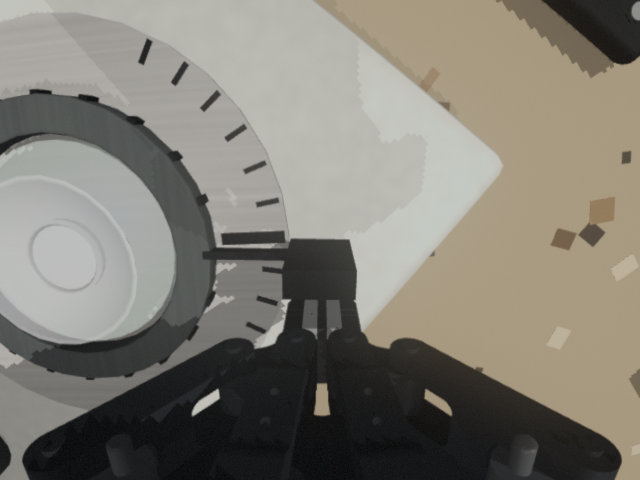

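Bar centre is at row ≈255 and the long mark at row ≈238, so about 3–4° remain.

```bash
cat > m2.py <<'E'
from h import *
import sys
p=camera("wrist");g=cv2.cvtColor(p["color"],cv2.COLOR_RGB2GRAY).astype(float)
# dark bands per column
for x in (225,235,245,255,265,275):
    v=g[215:275,x];print(x,''.join('#' if q<55 else '+' if q<95 else '.' for q in v))
# ring centre refit at z=.076
C=np.array([.5036,.1073]);P=[]
for a in np.arange(0,360,3):
    d=np.array([np.cos(np.radians(a)),np.sin(np.radians(a))]);r=np.arange(.064,.080,.0005)
    uv=np.array([proj(p,[*(C+q*d),.076]) for q in r],np.float32)
    if uv.min()<2 or uv[:,1].max()>330: continue
    v=cv2.remap(g.astype(np.float32),uv[None,:,0],uv[None,:,1],1)[0];i=np.argmax(np.diff(v))
    if np.diff(v)[i]>8: P.append(C+r[i]*d)
P=np.array(P)
from scipy.optimize import least_squares
s=least_squares(lambda c:np.hypot(*(P-c).T)-.072,C,loss="soft_l1",f_scale=.0005);print("C",s.x,len(P))
np.save("c.npy",s.x)
for z,pts in ((.076,eval(sys.argv[1])),(.063,eval(sys.argv[2]))):
    for u in pts:
        e=atz(p,u,z)[:2]-s.x;print(z,u,np.degrees(np.arctan2(e[1],e[0])),np.hypot(*e))
E
python3 m2.py "[(225,253.5),(245,254),(275,255)]" "[(225,238.5),(245,238),(275,237)]"
```

```text
225 ..................+##########+...+##########+...............
235 ..................+##########+...+##########+...............
245 ..................+#########+....+##########+...............
255 .................+##########+....+##########+...............
265 .................++########+.....+##########++.....++###+...
275 ................+++##+#####+.....+###########+.......+###+..
C [0.50383776 0.1111471 ] 42
0.076 (225, 253.5) 49.663815999671016 0.07584910584325326
0.076 (245, 254) 49.591988489109944 0.08511036777564876
0.076 (275, 255) 49.4348401454428 0.09893259325519313
0.063 (225, 238.5) 52.138239961890704 0.07280777987687895
0.063 (245, 238) 52.111109583026 0.08273827995806525
0.063 (275, 237) 52.15619221984061 0.09754007523522329
```

```bash
python3 -m crank '{"steps":[[[0.03,0.01,0],-0.8],[[0.06,0.02,0],-1.3],[[0.09,0.02,0],-1.9],[[0.11,0.02,0],-2.3],[[0.11,0.02,0],-2.3],[[0.0,0.02,0],-2.3],[[-0.3,0,0],-2.3],[[-0.7,0,-0.2],-2.3],[[-1.0,0,-0.8],-2.3],[[-1.0,0,-1.4],-2.3],[[-1.0,0,-2.0],-2.3],[[-1.0,0,-2.0],-2.3]]}'
python3 rows.py 52.8,.017,.124
python3 - <<'E'
from h import *
p=camera("wrist");save(p,"w6");np.savez("w6.npz",**{k:np.array(v) for k,v in p.items()})
C=[.5036,.1073]
for z,r in((.063,.09),(.076,.09),(.107,.122)):print(z,proj(p,[C[0]+r*np.cos(np.radians(54)),C[1]+r*np.sin(np.radians(54)),z]))
E
```

```text
time_s: 15.67
tcp_pos: [0.6285, 0.166, 0.1968]
eef_rot: [0.32, 0.947, 0.002, 0.003]
force: [0.1, -0.1, 0.4]
opening: 0.004
grasp_force: 0.0
yaw 142.70373739996052 xyz [0.62846128 0.16601053 0.19678058] polar 0.13797559148685046 25.183192944190715 F [ 0.123889   -0.06394018  0.43917355]
52.8,.017,.124 [ 1.17  0.04 -0.01] -0.1
0.063 [273.1039314  137.50436607]
0.076 [270.62592171 138.23724857]
0.107 [320.31514767 138.81793125]
```

View pics/w6.png

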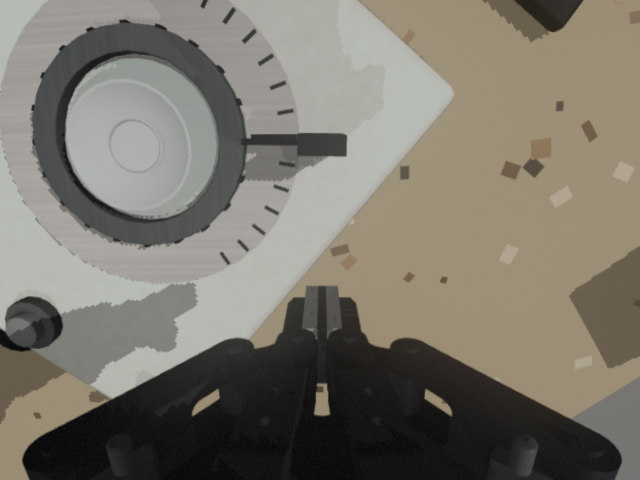

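```bash
python3 -c "
import cv2
a=cv2.imread('pics/w6.png')[105:175,235:355];cv2.imwrite('pics/w7.png',cv2.resize(a,(720,420),interpolation=cv2.INTER_NEAREST))"
```

```text
(no output)
```

View pics/w7.png

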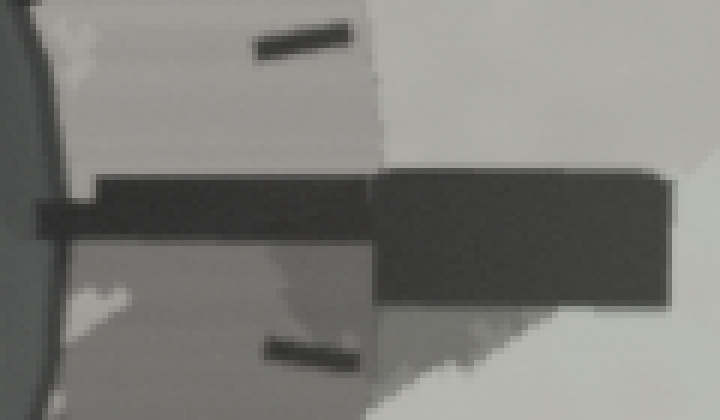

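Crop: the band where the bar emerges is at rows 138.7–144.6. The mark shows above it from row 134.7, so the lever is still about 1.1° short. One more small push to 54°.

```bash
python3 rows.py 52.8,.030,.124 52.8,.017,.124 53.4,.017,.124 54,.017,.124
```

```text
yaw 142.71481092330225 xyz [0.62765046 0.16605594 0.19457399] polar 0.13726170668898452 25.344364448189694 F [-0.01777798  0.35823206 -0.76993182]
52.8,.030,.124 [ 0.83  0.05 -0.  ] -0.1
52.8,.017,.124 [ 1.16  0.05 -0.  ] -0.1
53.4,.017,.124 [ 1.19  0.06 -0.  ] -0.7
54,.017,.124 [ 1.22  0.06 -0.  ] -1.3
```

```bash
python3 -m crank '{"steps":[[[0,0,0.6],0],[[0,0.02,1.3],0],[[0.1,0.03,1.8],0],[[0.4,0.05,2.0],0],[[0.7,0.05,2.0],0],[[0.95,0.05,2.0],0],[[1.06,0.05,2.0],-0.1],[[1.11,0.06,2.0],-0.3],[[1.14,0.06,2.0],-0.7],[[1.17,0.06,2.0],-1.2],[[1.17,0.06,2.0],-1.2],[[1.17,0.06,2.0],-1.2]]}'; python3 rows.py 54,.017,.124
```

```text
time_s: 16.72
tcp_pos: [0.5909, 0.1967, 0.1125]
eef_rot: [0.31, 0.951, 0.0, 0.0]
force: [1.2, -0.5, 0.5]
opening: 0.001
grasp_force: 0.9
yaw 143.94003128000193 xyz [0.59085769 0.19672274 0.11248716] polar 0.1249413091885209 45.70206881498391 F [ 1.19385887 -0.53421618  0.49741   ]
54,.017,.124 [ 0.03  0.01 -0.  ] -0.1
```

```bash
python3 -m crank '{"steps":[[[0.02,0,0],-0.1],[[0.02,0,0],-0.1],[[-0.1,0,0],0],[[-0.4,0,0],0],[[-0.8,0,-0.2],0],[[-1.1,0,-0.8],0],[[-1.1,0,-1.5],0],[[-1.1,0,-2.0],0],[[-1.1,0,-2.0],0],[[-1.1,0,-2.0],0]]}'
python3 - <<'E'
from h import *
p=camera("wrist");save(p,"w8")
a=p["color"][105:175,235:355,::-1];cv2.imwrite('pics/w9.png',cv2.resize(a,(720,420),interpolation=cv2.INTER_NEAREST))
E
```

```text
time_s: 17.55
tcp_pos: [0.6266, 0.1704, 0.1928]
eef_rot: [0.31, 0.951, 0.0, 0.001]
force: [-0.8, 0.4, 0.2]
opening: 0.006
grasp_force: 0.0
```

View pics/w9.png

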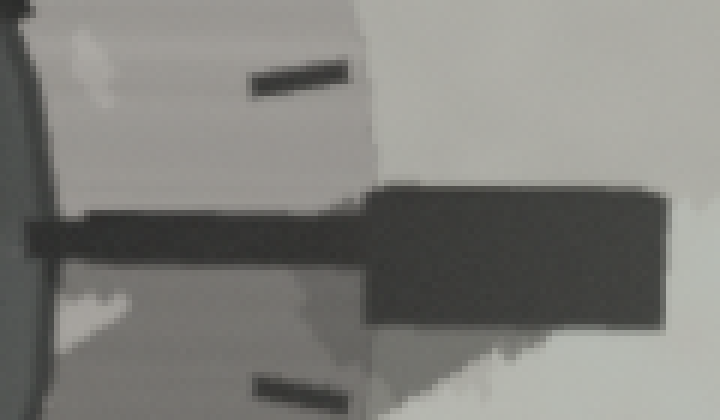

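The bar is now centred on the long mark to within about 0.3°: both midlines are at crop row ≈239, with a sliver of mark showing on each side. The arm is clear, so I'm handing in.

```bash
python3 -c "
from cell import *
print(finish_job())"
```

```text
the job is handed in; nothing more can be done
None
```

I pressed the lamp button fully down with the closed fingertips, then pushed the lever to within about 0.3° of the long mark as measured in the wrist picture. The job was handed in at about 17.6 s; the only contacts seen were with the button and the lever tab, though the press briefly reached about 40 N, far above the button's 5 N.

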